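# Fit the spray extractor's filter pack and switch its fan on

## Robot

A 6-joint arm with a two-finger parallel gripper is mounted at the origin on the work surface. World frame = base frame: x ahead of the robot, y to its left, z up, the work surface at z = 0. Lengths are in m, angles in rad, forces in N, time in s.
With the tool pointing down it reaches from about 0.375 to 0.925 m from the base axis. Payload 5.7 kg.
Tool frame: the origin (TCP) lies midway between the tips of the shut fingers; the grasp point (between the pads) lies 19 mm behind it; z points along the fingers, y is the line along which they close (so a half turn about z gives the same grasp; the last joint's range is limited). The gripper opens to 88 mm and grips with 3 to 60 N. Pads are 20 mm wide; open, the fingers measure 115 mm over their backs; the gripper's body (75 mm by 178 mm) begins 61 mm behind the grasp point.
Start: joints at [1.032, 0.359, 1.51, -0, 1.272, -0.115], TCP at [0.247, 0.547, 0.223] pointing down, gripper open.
Joint ranges: [-2.97, 2.97], [-1.01, 2.36], [0.21, 2.38], [-0.96, 4.11], [0.2, 2.71], [-2.98, 2.98]. Speed limits (rad/s): [2.39, 2.39, 3.14, 3.14, 3.14, 3.14].

## Interface

Orientations are given as a unit quaternion [x, y, z, w].
In Python, from bench import move_ptp, servo_line, goto_joints, move_gripper, sleep, inverse_kinematics, capture, PlanningError, close_job, spot_in, silhouettes, current_clock, current_joint_pos, current_qvel, current_joint_torque, current_position, current_orientation, current_force, current_torque, current_finger_gap, current_grip_force gives the robot as it stands. Calls block until the motion is done:
- move_ptp(position, orientation): joint-space move of the TCP to a pose.
- servo_line(position, orientation=None, rate=0.15, contact_N=None): straight line of the TCP; orientation=None keeps the orientation; rate is the mean speed in m/s. With contact_N (N) it stops when the force on the tool has changed by that much, and returns True; else False.
- goto_joints(angles): joint-space move.
- move_gripper(opening): finger opening in m; the grip force is fixed at half the most; returns when the fingers have stopped.
- sleep(seconds).
- inverse_kinematics(position, orientation): joint angles nearest the present ones, or None.
- capture(name): name is "side" or "top"; returns a dict with "image" (480x640x3 uint8, blue, green, red), "range_z" (480x640 float32, m along the optical axis (not along the pixel's ray), 0 where there is no reading), "intrinsics" (3x3 intrinsics, pixels), "R" (3x3) and "t" (3): a world point X has camera coordinates R X + t. Camera axes: x right, y down, z forward; pixel columns grow to the right and rows downward; lengths in m; the calibration is good to about 2 mm. A picture is of the moment at which its call begins.
A pose or a line that the arm cannot do raises PlanningError and nothing moves.
- close_job(): hands the job in; it is judged then, once.
Trained networks look in the newest picture that a camera, given by its name, has taken for a name from the list of things; names that differ only in an ending like _2 or _b are one class to them, and where a whole thing is asked for, a point or a joint stands for the part that bears it (a point fixed in the world has none). Each returns a list of dicts, best first, with "conf" (0 to 1); they miss things now and then, are a little off and sometimes report something else, mostly with a low value. They report only what shows in the picture. A call takes as long as a camera call. They do not tell look-alikes from the thing itself.
- spot_in(camera, query): "xy" ([column, row] in pixels, amid what is visible of it).
- silhouettes(camera, query): "region" (480x640 bool, what is visible of it) and "xy" ([column, row] in pixels, amid what is visible of it).
Readings, each from a call of its own:
- current_clock(): time.
- current_joint_pos(): joint angles.
- current_qvel(): joint speeds.
- current_joint_torque(): joint torques, N m.
- current_position(): TCP position.
- current_orientation(): TCP orientation.
- current_force(): force on the tool from outside, world axes, zero at the start.
- current_torque(): the same for the moment, N m.
- current_finger_gap(): finger opening in m.
- current_grip_force(): force on a finger pad.
Only numpy, scipy, OpenCV 4.12 (cv2) and the standard library are available. Lean on these libraries where they do the work, as an engineer would, in place of code of your own. Each camera call takes 0.05 s, during which the arm holds its last target. There are 200 camera calls.

## Task

Refit the spray extractor: lift the three mesh panels out of the leaning rack together as one pile, lower them (don't let them drop) into the slot on top of the extractor until they stand fully home, let go, and slide the hatch fully shut over them. Then reach under the extractor's front lip and push the fan switch up from below until it is fully in. Leave the other things on the bench where they are.

Things in the scene. Friction and masses are not known exactly. Their poses are not given: they have to be found in the camera images.
- panel_front_mid (a point): The front (robot-side) one of three identical rigid aluminium mesh filter panels, each 9 mm thick, 110 mm wide, 90 mm tall, 70 g, that stand face to face as one 27 mm pile in the rack. The point is the panel's centre (45 mm above its lower edge). Panel axes: x through its thickness (to the rear, away from the robot), y along its width, z up its height towards its top edge.
- panel_middle_mid (a point): The middle one of three identical rigid aluminium mesh filter panels, each 9 mm thick, 110 mm wide, 90 mm tall, 70 g, that stand face to face as one 27 mm pile in the rack. The point is the panel's centre (45 mm above its lower edge). Panel axes: x through its thickness (to the rear, away from the robot), y along its width, z up its height towards its top edge.
- panel_rear_mid (a point): The rear one of three identical rigid aluminium mesh filter panels, each 9 mm thick, 110 mm wide, 90 mm tall, 70 g, that stand face to face as one 27 mm pile in the rack. The point is the panel's centre (45 mm above its lower edge). Panel axes: x through its thickness (to the rear, away from the robot), y along its width, z up its height towards its top edge.
- rack: Stainless rack fixed to the bench, base 120 x 136 mm; origin under its centre. It leans the pile 30 deg towards its -x (robot) side: panel z is 30 deg off vertical. The pile stands, lower edge 34 mm up, on bars 42 mm either side of its middle, with 70 mm tall bars in front and 28 mm behind; 37 mm either side of the middle its faces are free. End stops, 20 mm tall, 3.5 mm past its ends.
- extractor: White spray extractor, fixed; origin on the bench under its middle, z up, x to its rear, y to its left. Body x -120 to 140, 200 wide, 170 mm high. Front (grille) faces the robot. From the front's top edge a lip, 200 wide, 20 mm thick, top at 170, underside at 150, overhangs 55 mm to x = -175. Below the lip all is free down to the bench.
- slot_mouth (a point): Centre of the filter slot's mouth, 170 mm above the bench, level with the extractor's top; axes as the extractor's, whose origin is 60 mm behind (+x). Slot 34 mm (x) by 120 mm (y), 96 mm deep, flat floor: a panel standing home has its top 6 mm and its centre 51 mm below this point. Finger wells at its middle, front and rear: 60 mm wide (y), out to 45 mm either side in x, 60 mm deep.
- hatch (a joint): Sliding aluminium hatch on the extractor's top: 0 m = fully shut over the slot, at its stop; starts open at 0.105 to 0.125 m (0.13 at most), slid to the rear, slot and wells free. Slides along the extractor's x between low runners with 1.5 N of friction and stays where left. Plate 104 mm (x) by 142 mm (y), its upper face 6 mm above the extractor's top.
- hatch_ridge (a point): Middle of the hatch's upright grip ridge, 14 mm above the extractor's top; moves with the hatch, axes as the extractor's. The ridge is 10 mm thick (x), 60 mm long (y), and stands 16 mm above the hatch plate near its front edge. At hatch value h (mm) it lies h - 42 mm behind the slot's centre.
- fan_switch (a joint): Latching push switch of the fan, under the extractor's lip: 0 m = off (hanging down), 0.007 m = pushed fully up, on. It moves straight up, takes about 4 N, and stays where it is pushed.
- switch_cap (a point): Centre of the switch cap's flat lower face (black, round, 22 mm), facing down, axes as the extractor's. The lip's underside is 27 mm above it when off, 20 mm when on; a collar 32 mm wide, 6 mm tall, is round the cap's root. The lip's front edge is 20 mm in front (-x) of it. It lies 95 mm in front of the slot's centre and 45 mm to the left (+y); a small amber lens on the lip's top is straight above it.
- turntable: Bystander: blue plastic turntable, 144 mm diameter, 32 mm high; origin at the centre of its underside. It stands on the side where the rack is not.
- airbrush_stand: Bystander: aluminium stand with a round 96 mm base and a post that cradles an airbrush about 155 mm above the bench; origin at the centre of its underside.
- mixing_cup: Bystander: white ceramic mixing cup, 48 mm diameter, 32 mm high; origin at the centre of its underside.
- pin_vise: Bystander: stainless pin vise lying on the bench, 105 mm long along its x, 10 mm thick; origin at the centre of its underside.
There are look-alikes about, which are no part of the job. What is shaped like the part that bears panel_front_mid but green, purple or yellow is not meant.

How it is judged:
On the way, in this order (a step that is already met when the one before it is completed fails the run):
1. all three panels are up off the rack together (centres over 140 mm above the bench at once) (height (world z) of each of panel_front_mid, panel_middle_mid, panel_rear_mid above 0.14 m), for 0.2 s.
2. the three panels stand home in the slot and are let go (z of each of panel_front_mid, panel_middle_mid, panel_rear_mid in the frame of slot_mouth below -0.046 m and x of panel_front_mid in the frame of slot_mouth between -0.02 and 0.02 m and y of panel_front_mid in the frame of slot_mouth between -0.012 and 0.012 m and angle between each of panel_front_mid, panel_middle_mid, panel_rear_mid's own z axis and vertical below 0.15 rad and x of panel_middle_mid in the frame of slot_mouth between -0.02 and 0.02 m and y of panel_middle_mid in the frame of slot_mouth between -0.012 and 0.012 m and x of panel_rear_mid in the frame of slot_mouth between -0.02 and 0.02 m and y of panel_rear_mid in the frame of slot_mouth between -0.012 and 0.012 m and contact force between each of panel_front, panel_middle, panel_rear and the fingers below 0.1 N), for 0.2 s.
3. the hatch is fully shut over them (value of joint hatch below 0.004 m and z of each of panel_front_mid, panel_middle_mid, panel_rear_mid in the frame of slot_mouth below -0.046 m and x of panel_front_mid in the frame of slot_mouth between -0.02 and 0.02 m and y of panel_front_mid in the frame of slot_mouth between -0.012 and 0.012 m and angle between each of panel_front_mid, panel_middle_mid, panel_rear_mid's own z axis and vertical below 0.15 rad and x of panel_middle_mid in the frame of slot_mouth between -0.02 and 0.02 m and y of panel_middle_mid in the frame of slot_mouth between -0.012 and 0.012 m and x of panel_rear_mid in the frame of slot_mouth between -0.02 and 0.02 m and y of panel_rear_mid in the frame of slot_mouth between -0.012 and 0.012 m), for 0.2 s.
4. the fan switch is pushed fully up (value of joint fan_switch above 0.0055 m and value of joint hatch below 0.004 m), for 0.2 s.
At the end, for the whole second after the job is handed in: All three panels stand upright (within 8 degrees) on the slot's floor (within about 5 mm), let go and at rest; the hatch is shut to within 4 mm; the fan switch is up by at least 5.5 of its 7 mm (all of step 2 and all of step 4 and linear speed of each of panel_front, panel_middle, panel_rear below 0.02 m/s); the robot touches nothing.
It fails at once if the turntable is knocked or moved by more than 25 mm (distance of turntable from where it was at the start of the episode above 0.025 m).
It fails at once if the airbrush stand is knocked or moved by more than 25 mm (distance of airbrush_stand from where it was at the start of the episode above 0.025 m).
It fails at once if the mixing cup is knocked or moved by more than 25 mm (distance of mixing_cup from where it was at the start of the episode above 0.025 m).
It fails at once if the pin vise is knocked or moved by more than 25 mm (distance of pin_vise from where it was at the start of the episode above 0.025 m).
It fails at once if a panel is dropped down the slot: it moves faster than 0.6 m/s once its lower edge is inside the slot ((z of panel_front_mid in the frame of slot_mouth below 0.03 m and x of panel_front_mid in the frame of slot_mouth between -0.03 and 0.03 m and y of panel_front_mid in the frame of slot_mouth between -0.03 and 0.03 m and linear speed of panel_front above 0.6 m/s) or (z of panel_middle_mid in the frame of slot_mouth below 0.03 m and x of panel_middle_mid in the frame of slot_mouth between -0.03 and 0.03 m and y of panel_middle_mid in the frame of slot_mouth between -0.03 and 0.03 m and linear speed of panel_middle above 0.6 m/s) or (z of panel_rear_mid in the frame of slot_mouth below 0.03 m and x of panel_rear_mid in the frame of slot_mouth between -0.03 and 0.03 m and y of panel_rear_mid in the frame of slot_mouth between -0.03 and 0.03 m and linear speed of panel_rear above 0.6 m/s)).
It also fails if it takes over 67 s, if anything falls off the work surface, if the arm or the gripper's body presses on something with over 40 N, if the wrist force passes 120 N, or if a joint passes its speed limit or range.

## Working session

There is one attempt and no reset: what is moved stays moved. The work goes in short steps, each a Python script; the robot and the scene stay as the last script left them, time stands still between calls to the robot, and variables do not carry over. Pictures are saved under pics/ and viewed, at most 10 in all, crops included, and the job is handed in when it is done.

```bash
mkdir -p pics; ls
cat > h.py <<'E'
import numpy as np, cv2, pickle
from bench import *
def pts(c, mask=None):
    z=c["range_z"]; v,u=np.nonzero((z>0) if mask is None else (mask&(z>0)))
    K=np.array(c["intrinsics"]); d=z[v,u]
    P=np.stack([(u-K[0,2])*d/K[0,0],(v-K[1,2])*d/K[1,1],d],1)
    return (P-np.array(c["t"]))@np.array(c["R"]), v,u
E
python3 - <<'E'
from h import *
for n in ["side","top"]:
    c=capture(n); cv2.imwrite(f"pics/{n}0.png",c["image"]); 
    print(n,"cam pos",-c["R"].T@c["t"], "axis",c["R"][2])
    S={}
    for q in ["panel_front_mid","rack","extractor","hatch_ridge","switch_cap","turntable","airbrush_stand","mixing_cup","pin_vise"]:
        r=silhouettes(n,q); S[q]=r
        for s in r[:4]:
            P,_,_=pts(c,s["region"])
            print(q,round(s["conf"],2),np.round(s["xy"]),np.round(np.median(P,0),3) if len(P) else None, np.round(P.min(0),3) if len(P) else "", np.round(P.max(0),3) if len(P) else "")
    pickle.dump((c,S),open(n+"0.pkl","wb"))
print(current_clock())
E
```

```text
pics
side cam pos [ 0.14999815 -0.55869173  0.85121746] axis [ 0.38263092  0.60308552 -0.6999153 ]
panel_front_mid 0.8 [214. 294.] [0.305 0.179 0.008] [ 0.241  0.12  -0.003] [0.372 0.253 0.014]
panel_front_mid 0.73 [242. 218.] [0.452 0.273 0.106] [0.436 0.257 0.005] [0.48  0.372 0.112]
panel_front_mid 0.67 [286. 188.] [0.652 0.43  0.008] [ 0.605  0.374 -0.004] [0.705 0.493 0.015]
panel_front_mid 0.64 [170. 250.] [0.259 0.365 0.008] [ 0.194  0.306 -0.006] [0.329 0.428 0.014]
rack 0.61 [255. 235.] [0.465 0.283 0.007] [ 0.408  0.235 -0.   ] [0.551 0.41  0.083]
rack 0.2 [464. 348.] [ 0.662 -0.267  0.012] [ 0.582 -0.312 -0.002] [ 0.813 -0.186  0.184]
extractor 0.68 [391. 249.] [ 0.635 -0.064  0.169] [ 0.489 -0.128 -0.744] [1.683 0.947 0.195]
hatch_ridge 0.67 [417. 217.] [ 0.731 -0.017  0.177] [ 0.677 -0.087  0.169] [0.793 0.064 0.195]
switch_cap 0.38 [399. 418.] [ 0.466 -0.309  0.033] [ 0.398 -0.375 -0.002] [ 0.558 -0.232  0.037]
turntable 0.59 [399. 415.] [ 0.466 -0.309  0.033] [ 0.398 -0.375 -0.002] [ 0.54  -0.232  0.037]
airbrush_stand 0.88 [462. 347.] [ 0.662 -0.267  0.012] [ 0.582 -0
[... 750 characters left out ...]
] [ 0.604  0.381 -0.004] [0.701 0.495 0.019]
rack 0.94 [231. 270.] [0.455 0.303 0.007] [ 0.407  0.237 -0.007] [0.547 0.392 0.069]
extractor 0.86 [348. 183.] [ 0.653 -0.014  0.17 ] [ 0.488 -0.147 -0.01 ] [0.892 0.097 0.2  ]
hatch_ridge 0.69 [342. 149.] [ 0.732 -0.011  0.175] [ 0.677 -0.084  0.165] [0.789 0.062 0.2  ]
switch_cap 0.61 [229. 269.] [0.458 0.305 0.007] [ 0.41   0.237 -0.007] [0.55  0.393 0.106]
turntable 0.78 [448. 258.] [ 0.467 -0.301  0.031] [ 0.398 -0.381 -0.01 ] [ 0.538 -0.23   0.042]
airbrush_stand 0.61 [430. 187.] [ 0.661 -0.259  0.012] [ 0.592 -0.313 -0.005] [ 0.748 -0.215  0.186]
mixing_cup 0.53 [234. 195.] [0.652 0.29  0.009] [ 0.626  0.265 -0.004] [0.671 0.311 0.04 ]
1.0
```

View pics/side0.png

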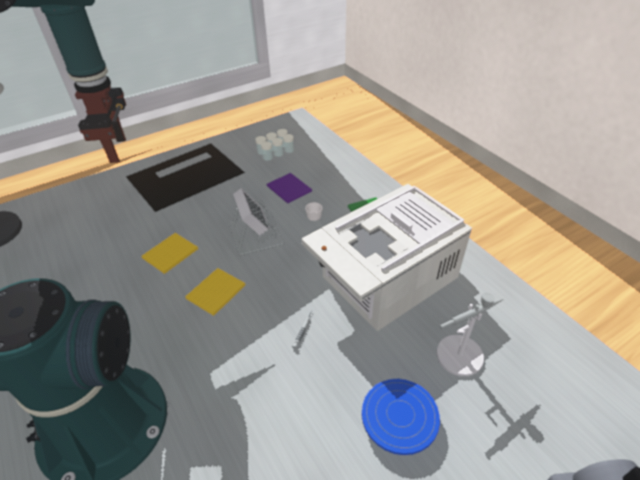

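View pics/top0.png

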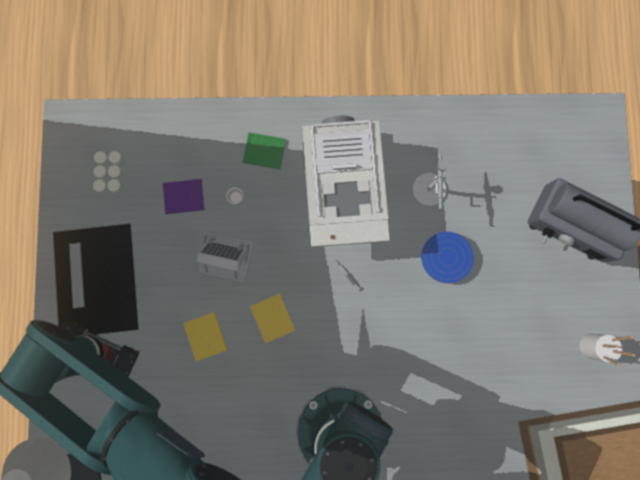

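Run:
```python
from h import *
# pile: points within rack region, high
for n in ["side","top"]:
    c,S=pickle.load(open(n+"0.pkl","rb"))
    P,v,u=pts(c)
    m=(P[:,0]>.38)&(P[:,0]<.56)&(P[:,1]>.2)&(P[:,1]<.42)&(P[:,2]>.075)&(P[:,2]<.14)
    Q=P[m]; t=Q[Q[:,2]>np.percentile(Q[:,2],10)]
    print(n,"pile",len(Q),np.round(Q.min(0),4),np.round(Q.max(0),4), "rect",cv2.minAreaRect(t[:,:2].astype(np.float32)*1000), np.histogram(Q[:,2],10))
    # top face of extractor
    m=(P[:,0]>.45)&(P[:,0]<.95)&(P[:,1]>-.16)&(P[:,1]<.14)&(P[:,2]>.160)&(P[:,2]<.174)
    Q=P[m]; print("ext top",np.round(np.percentile(Q,[1,50,99],axis=0),3), cv2.minAreaRect(Q[:,:2].astype(np.float32)*1000), len(Q))
    # slot: low points inside the top
    m=(P[:,0]>.5)&(P[:,0]<.75)&(P[:,1]>-.1)&(P[:,1]<.08)&(P[:,2]>.05)&(P[:,2]<.155)
    Q=P[m]; print("slot",len(Q),np.round(Q.min(0),3) ,np.round(Q.max(0),3), cv2.minAreaRect(Q[:,:2].astype(np.float32)*1000))
    m=(P[:,0]>.6)&(P[:,0]<.9)&(P[:,1]>-.15)&(P[:,1]<.12)&(P[:,2]>.186)&(P[:,2]<.2)
    Q=P[m]; print("ridge",len(Q),np.round(np.median(Q,0),4), cv2.minAreaRect(Q[:,:2].astype(np.float32)*1000))
    im=c["image"]; 
    x,y,s=(190,150,4) if n=="side" else (160,200,5)
    cr=cv2.resize(im[y:y+150,x:x+200] if n=="side" else im[y:y+120,x:x+160],None,fx=4 if n=="side" else 5,fy=4 if n=="side" else 5,interpolation=cv2.INTER_CUBIC)
    cv2.imwrite(f"pics/{n}_rack.png",cr)
```

```text
side pile 605 [0.4361 0.257  0.0751] [0.5048 0.374  0.1226] rect ((467.69537353515625, 315.32763671875), (115.94908142089844, 44.11228561401367), 76.58808898925781) (array([ 39,  41,  40,  40,  34,  51,  89, 126, 106,  39]), array([0.07509219, 0.07984374, 0.08459528, 0.08934683, 0.09409837,
       0.09884991, 0.10360146, 0.108353  , 0.11310454, 0.11785609,
       0.12260763]))
ext top [[ 0.493 -0.124  0.161]
 [ 0.599 -0.035  0.17 ]
 [ 0.806  0.084  0.174]] ((652.9510498046875, -16.697067260742188), (318.6513366699219, 204.3383331298828), 3.848212480545044) 7246
slot 209 [ 0.5  -0.1   0.05] [0.553 0.058 0.154] ((524.9777221679688, -21.519020080566406), (52.47184371948242, 157.46327209472656), 1.1087734699249268)
ridge 125 [ 0.689  -0.0159  0.1914] ((691.0968627929688, -14.470924377441406), (12.152158737182617, 60.80018997192383), 3.165292739868164)
top pile 740 [0.4345 0.2594 0.0752] [0.5051 0.3749 0.1277] rect ((467.2421875, 317.3794250488281), (110.51453399658203, 44.582069396972656), 76.25833892822266) (array([ 47,  40,  47,  41,  52, 115, 151, 156,  82,   9]), array([0.07515651, 0.0804086 , 0.08566068, 0.09091277, 0.09616485,
       0.10141694, 0.10666902, 0.11192111, 0.1171732 , 0.12242528,
       0.12767737]))
ext top [[ 0.495 -0.117  0.161]
 [ 0.624 -0.016  0.169]
 [ 0.806  0.086  0.174]] ((652.7980346679688, -15.585929870605469), (319.1559753417969, 200.82394409179688), 3.6230926513671875) 6754
slot 19 [ 0.569 -0.042  0.151] [0.656 0.028 0.155] ((614.2642822265625, -8.088417053222656), (63.791500091552734, 80.5704116821289), 61.39396667480469)
ridge 96 [ 0.6895 -0.0137  0.1918] ((684.722412109375, -21.966590881347656), (177.6286163330078, 39.06947326660156), 60.58052444458008)
```

View pics/side_rack.png

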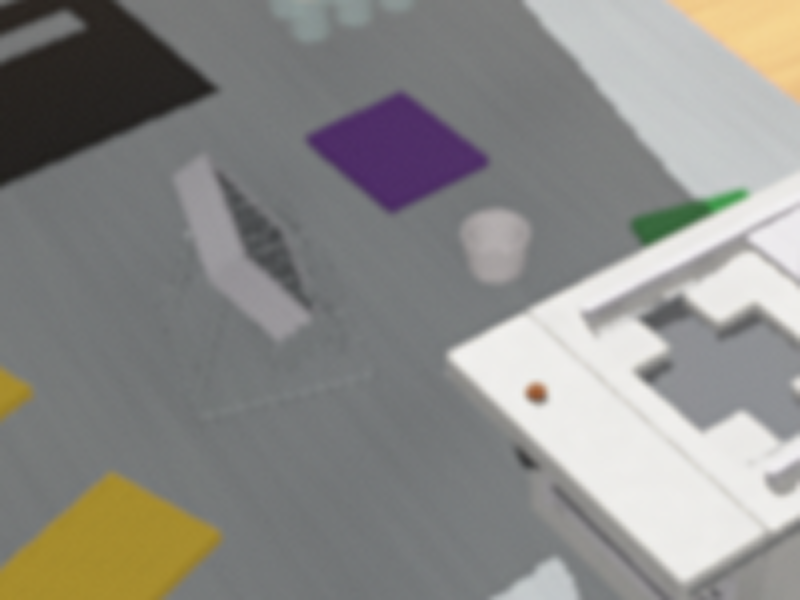

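Grey pile in the rack: side (242,218), top (225,255). Possible mix-ups, all side-view pixels: yellow plates (170,252) and (215,291), purple (289,188), green (362,205). The crop confirms the grey mesh pile leaning towards the robot. The amber lens is at side (324,248), the slot cross at side (372,242), and the hatch is open behind it.

```bash
cat >> h.py <<'E'
from scipy.optimize import least_squares, minimize
from scipy.spatial.transform import Rotation as Ro
def proj(c,X):
    Y=np.asarray(X)@np.array(c["R"]).T+np.array(c["t"]); p=Y@np.array(c["intrinsics"]).T
    return p[:,:2]/p[:,2:]
def fitbox(P,x0,Rm,free_yaw=True,half=(.0135,.055,.045)):
    """robust fit of box centre (+yaw) to surface points; Rm(yaw)->rotation matrix"""
    half=np.array(half)
    def res(p):
        q=np.abs((P-p[:3])@Rm(p[3]))-half
        return np.linalg.norm(np.maximum(q,0),axis=1)+np.minimum(q.max(1),0)
    s=least_squares(res,x0,loss="soft_l1",f_scale=.002,x_scale=[.01,.01,.01,.1])
    return s.x, np.sqrt(np.mean(np.minimum(np.abs(res(s.x)),.01)**2))
def rect(c,z,x0,x1,y0,y1,s=.0005):
    gx,gy=np.meshgrid(np.arange(x0,x1,s),np.arange(y0,y1,s))
    uv=proj(c,np.stack([gx.ravel(),gy.ravel(),np.full(gx.size,z)],1)).astype(np.float32)
    return cv2.remap(c["image"],uv[:,0].reshape(gx.shape),uv[:,1].reshape(gx.shape),cv2.INTER_LINEAR)
LEAN=lambda yaw:(Ro.from_euler("z",yaw)*Ro.from_euler("y",-np.pi/6)).as_matrix()
E
cat > m1.py <<'E'
from h import *
for n in ["side","top"]:
    c,S=pickle.load(open(n+"0.pkl","rb"))
    P,v,u=pts(c)
    m=(P[:,0]>.38)&(P[:,0]<.56)&(P[:,1]>.2)&(P[:,1]<.42)&(P[:,2]>.07)&(P[:,2]<.14)
    print(n,"pile",*fitbox(P[m],[.475,.316,.08,-.23],LEAN))
    R=rect(c,.17,.46,.86,-.16,.14); cv2.imwrite(f"pics/{n}_rect.png",R)
E
python3 m1.py
python3 - <<'E'
from h import *
a,b=[cv2.imread(f"pics/{n}_rect.png") for n in ("side","top")]
cv2.imwrite("pics/rects.png",cv2.resize(np.hstack([a[:,:400],b[:,:400]]),(800,600)))
e=Ro.from_euler("z",3.7,degrees=True).as_matrix()
O=np.array([.6704,-.0149,0]); cap=O+e@[-.155,.045,.123]
for yaw in range(-150,151,15):
  for pit in (-15,0,15,30,45):
    zt=np.array([np.cos(np.radians(yaw))*np.cos(np.radians(pit)),np.sin(np.radians(yaw))*np.cos(np.radians(pit)),np.sin(np.radians(pit))])
    yt=np.array([-np.sin(np.radians(yaw)),np.cos(np.radians(yaw)),0])
    for s in (1,-1):
      Rm=np.stack([np.cross(s*yt,zt),s*yt,zt],1)
      q=inverse_kinematics(cap+zt*.008-[0,0,.03],Ro.from_matrix(Rm).as_quat())
      if q is not None: print(yaw,pit,s,np.round(q,2))
E
```

```text
side pile [ 0.47903756  0.31433328  0.07295611 -0.23429421] 0.0016809733770649907
top pile [ 0.47803178  0.31548855  0.07315077 -0.22777202] 0.002154133928807692
-150 -15 1 [ 0.16  1.13  1.04 -0.45  2.21  1.19]
-150 -15 -1 [ 0.16  1.13  1.04 -0.45  2.21 -1.95]
-150 0 1 [ 0.16  1.27  0.96 -0.55  2.4   1.14]
-150 0 -1 [ 0.16  1.27  0.96 -0.55  2.4  -2.  ]
-150 15 1 [ 0.16  1.4   0.91 -0.69  2.57  1.06]
-150 15 -1 [ 0.16  1.4   0.91 -0.69  2.57 -2.08]
-150 30 1 [ 0.14  1.5   0.92 -0.86  2.7   0.95]
-150 30 -1 [ 0.14  1.5   0.92 -0.86  2.7  -2.19]
-135 -15 1 [ 0.26  1.09  1.15 -0.59  2.09  1.1 ]
-135 -15 -1 [ 0.26  1.09  1.15 -0.59  2.09 -2.04]
-135 0 1 [ 0.27  1.24  1.07 -0.71  2.27  1.07]
-135 0 -1 [ 0.27  1.24  1.07 -0.71  2.27 -2.07]
-135 15 1 [ 0.26  1.37  1.02 -0.84  2.43  1.02]
-135 15 -1 [ 0.26  1.37  1.02 -0.84  2.43 -2.13]
-120 -15 1 [ 0.36  1.05  1.28 -0.72  1.94  1.06]
-120 -15 -1 [ 0.36  1.05  1.28 -0.72  1.94 -2.09]
-120 0 1 [ 0.37  1.2   1.21 -0.83  2.12  1.05]
-120 0 -1 [ 0.37  1.2   1.21 -0.83  2.12 -2.09]
-120 15 1 [ 0.36  1.33  1.16 -0.95  2.29  1.04]
-120 15 -1 [ 0.36
[... 3558 characters left out ...]
0.41  1.56  1.19  1.02  2.63 -1.09]
135 -15 1 [-0.38  1.08  1.19  0.46  2.11  1.93]
135 -15 -1 [-0.38  1.08  1.19  0.46  2.11 -1.21]
135 0 1 [-0.39  1.23  1.11  0.55  2.3   1.96]
135 0 -1 [-0.39  1.23  1.11  0.55  2.3  -1.19]
135 15 1 [-0.38  1.36  1.06  0.65  2.47  2.  ]
135 15 -1 [-0.38  1.36  1.06  0.65  2.47 -1.14]
135 30 1 [-0.36  1.47  1.05  0.78  2.62  2.06]
135 30 -1 [-0.36  1.47  1.05  0.78  2.62 -1.08]
150 -15 1 [-0.27  1.12  1.07  0.31  2.23  1.83]
150 -15 -1 [-0.27  1.12  1.07  0.31  2.23 -1.31]
150 0 1 [-0.28  1.26  0.99  0.38  2.43  1.86]
150 0 -1 [-0.28  1.26  0.99  0.38  2.43 -1.28]
150 15 1 [-0.27  1.39  0.94  0.48  2.6   1.92]
150 15 -1 [-0.27  1.39  0.94  0.48  2.6  -1.22]
```

View pics/rects.png

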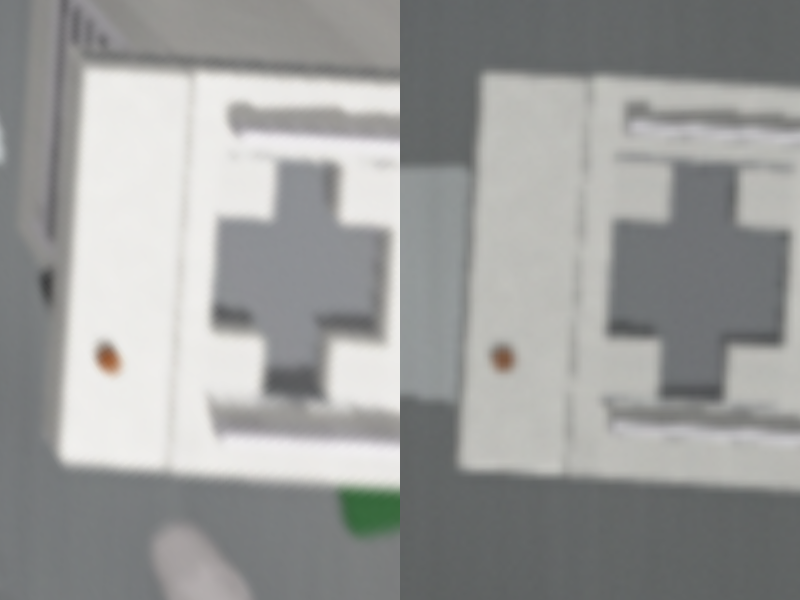

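```bash
cat >> h.py <<'E'
def plusfit(c,x0,y0,th=None):
    s=.001; xa,ya=x0-.055,y0-.066
    g=cv2.cvtColor(rect(c,.17,xa,x0+.055,ya,y0+.066,s),cv2.COLOR_BGR2GRAY)
    if th is None: th,_=cv2.threshold(g,0,255,cv2.THRESH_OTSU)
    D=(g<th).astype(float)
    Y,X=np.mgrid[:g.shape[0],:g.shape[1]]*s; X=X+xa;Y=Y+ya
    def f(p):
        cc,ss=np.cos(p[2]),np.sin(p[2]); a=(X-p[0])*cc+(Y-p[1])*ss; b=-(X-p[0])*ss+(Y-p[1])*cc
        sg=lambda t:1/(1+np.exp(-t/.0006))
        box=lambda hx,hy:sg(hx-abs(a))*sg(hy-abs(b))
        return np.mean((np.maximum(box(.017,.06),box(.045,.03))-D)**2)
    r=minimize(f,[x0,y0,.065],method="Nelder-Mead",options=dict(initial_simplex=[[x0,y0,.065],[x0+.004,y0,.065],[x0,y0+.004,.065],[x0,y0,.1]]))
    return r.x,r.fun,th
def tool(zdir,ydir):
    z=np.array(zdir,float);z/=np.linalg.norm(z);y=np.array(ydir,float);y-=z*(y@z);y/=np.linalg.norm(y)
    return Ro.from_matrix(np.stack([np.cross(y,z),y,z],1)).as_quat()
E
python3 - <<'E'
from h import *
for n in ["side","top"]:
    c,S=pickle.load(open(n+"0.pkl","rb")); print(n,plusfit(c,.610,-.0195))
Rp=LEAN(-.231); C=np.array([.4785,.315,.073]); g=C+Rp[:,2]*.005
for s in (1,-1):
    Q=tool(-Rp[:,2],s*Rp[:,0]); ey=s*np.array([np.cos(.064),np.sin(.064),0])
    a=inverse_kinematics(g,Q); b=inverse_kinematics([.61,-.0195,.30],tool([0,0,-1],ey))
    print(s,np.round(a,2),np.round(b,2) if b is not None else b)
    if s==(1 if a is not None and abs(a[5])<1.6 else -1): best=s
print(best); s=best; Q=tool(-Rp[:,2],s*Rp[:,0])
move_gripper(.075)
move_ptp(g+Rp[:,2]*.095,Q); servo_line(g,Q,rate=.12,contact_N=8)
print("at",current_position(),g,current_force())
c=capture("side");cv2.imwrite("pics/grasp.png",cv2.resize(c["image"][130:280,160:360],(800,600),interpolation=cv2.INTER_CUBIC))
print(current_clock())
E
```

```text
side (array([ 0.61052775, -0.01928707,  0.06587339]), np.float64(0.03663002022950492), 185.0)
top (array([ 0.60927429, -0.01802372,  0.06534332]), np.float64(0.022778421549532867), 148.0)
1 [ 0.74  0.46  2.   -0.9   0.56  1.72] [-0.15  0.32  1.38 -0.    1.44 -0.21]
-1 [ 0.74  0.46  2.   -0.9   0.56 -1.42] [-0.15  0.32  1.38 -0.    1.44  2.93]Traceback (most recent call last):
  File "<stdin>", line 10, in <module>
NameError: name 'best' is not defined
```

Run:
```python
from h import *
Rp=LEAN(-.231); C=np.array([.4785,.315,.073]); g=C+Rp[:,2]*.005
Q=tool(-Rp[:,2],Rp[:,0])
for d in (.0,.05,.095): 
    for w in (0,.06): print(d,w,np.round(inverse_kinematics(g+Rp[:,2]*d+[0,0,w],Q),2))
move_gripper(.075)
move_ptp(g+Rp[:,2]*.095,Q); servo_line(g,Q,rate=.12,contact_N=8)
print("at",current_position(),g,current_force())
c=capture("side");cv2.imwrite("pics/grasp.png",cv2.resize(c["image"][130:280,160:360],(800,600),interpolation=cv2.INTER_CUBIC))
print(current_clock())
```

```text
0.0 0 [ 0.74  0.46  2.   -0.9   0.56  1.72]
0.0 0.06 [ 0.74  0.35  1.95 -0.74  0.66  1.52]
0.05 0 [ 0.79  0.37  1.99 -0.78  0.65  1.62]
0.05 0.06 [ 0.79  0.27  1.93 -0.66  0.77  1.46]
0.095 0 [ 0.83  0.29  1.97 -0.7   0.74  1.56]
0.095 0.06 [ 0.83  0.2   1.9  -0.61  0.87  1.42]
at [0.47608968 0.31575822 0.07760623] [0.47606641 0.31557238 0.07733013] [-0.21135166 -0.20519041  1.14958845]
3.9167
```

View pics/grasp.png

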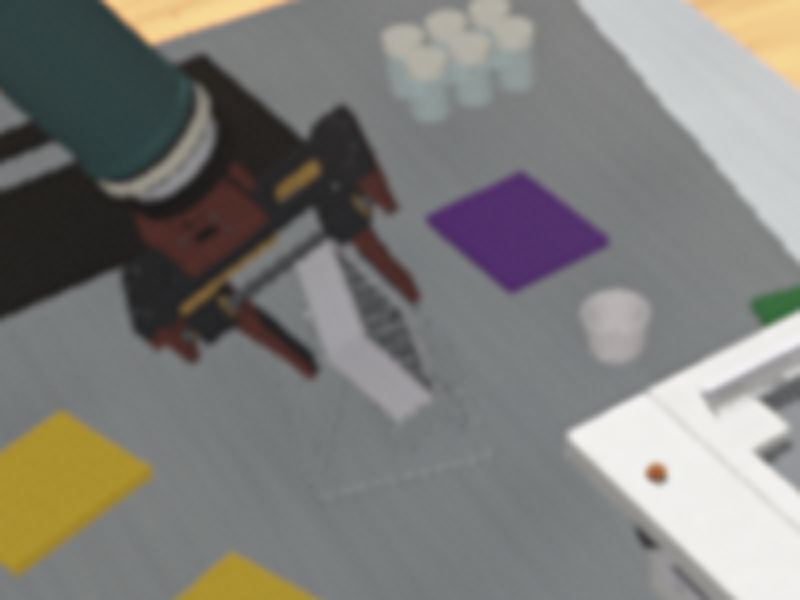

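Both fingers straddle the pile: front fingertip at crop (310,370), rear at (415,295), pile between. Closing and lifting.

Run:
```python
from h import *
Rp=LEAN(-.231); C=np.array([.4785,.315,.073]); g=C+Rp[:,2]*.005
Q=tool(-Rp[:,2],Rp[:,0])
move_gripper(.0); print("gap",current_finger_gap(),current_grip_force(),current_force())
servo_line(g+Rp[:,2]*.1,Q,rate=.08); p=current_position()
servo_line(np.array(p)+[0,0,.10],Q,rate=.15)
print(current_finger_gap(),current_position(),current_force(),current_clock())
sx,sy,yaw=.6099,-.0187,.0656
Qd=tool([0,0,-1],[np.cos(yaw),np.sin(yaw),0])
move_ptp([sx,sy,.30],Qd)
print(current_finger_gap(),current_position(),current_force(),current_clock())
UP=lambda y:Ro.from_euler("z",y).as_matrix()
for n in ("side","top"):
    c=capture(n); pickle.dump(c,open(n+"1.pkl","wb")); cv2.imwrite(f"pics/{n}1.png",c["image"])
    P,_,_=pts(c); q=(P-[sx,sy,.295])@UP(yaw)
    m=(abs(q[:,0])<.03)&(abs(q[:,1])<.07)&(q[:,2]>-.06)&(q[:,2]<.05)&~((abs(q[:,1])<.014)&(q[:,2]>0.0))
    if n=="top": m&=(abs(q[:,1])>.04)
    print(n,m.sum(),*fitbox(P[m],[sx,sy,.295,yaw],UP))
im=cv2.imread("pics/side1.png"); cv2.imwrite("pics/hover.png",cv2.resize(im[100:280,270:510],(800,600),interpolation=cv2.INTER_CUBIC))
```

```text
gap 0.0269741588426174 29.997293651103973 [ 4.84872232 -1.21688904  2.38863241]
0.026454085231552713 [0.42672346 0.32620935 0.26243028] [ 0.06651894 -0.20760175 -2.77630544] 6.9333
0.026235616192049338 [ 0.60925778 -0.01788325  0.2991955 ] [-0.46424439  0.27561788 -2.89458149] 8.4167
side 1664 [ 0.61020856 -0.01840837  0.29353174  0.06474458] 0.0009509698235086967
top 87 [ 0.60883233 -0.01574821  0.29489037  0.0546954 ] 0.00156373524132462
```

View pics/hover.png

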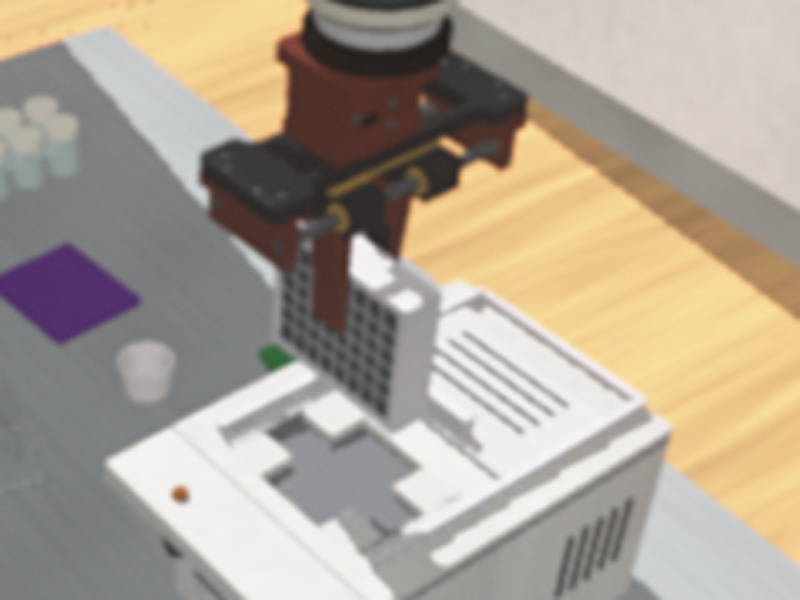

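The pile hangs upright between the fingers (crop 360,340), above the slot cross (340,470). Both cameras put it within about 2 mm of the slot, so I'm lowering it with a force guard.

Run:
```python
from h import *
sx,sy,yaw=.6103,-.0199,.0656
Qd=tool([0,0,-1],[np.cos(yaw),np.sin(yaw),0])
h=servo_line([sx,sy,.235],Qd,rate=.1); 
for z in (.215,.18,.145):
    h=servo_line([sx,sy,z],Qd,rate=.05,contact_N=6); print(z,h,np.round(current_position(),4),np.round(current_force(),2))
    if h: break
else:
    h=servo_line([sx,sy,.120],Qd,rate=.03,contact_N=6); print(h,np.round(current_position(),4),np.round(current_force(),2))
print(current_finger_gap(),current_clock())
```

```text
0.215 False [ 0.6101 -0.0199  0.2147] [ 1.09  0.16 -2.45]
0.18 False [ 0.6105 -0.0199  0.1802] [-0.7  -0.53 -2.27]
0.145 False [ 0.6106 -0.0199  0.1452] [-0.3  -1.04 -2.84]
True [ 0.6101 -0.0198  0.1247] [-0.41 -0.46  3.58]
0.026601683486207953 12.2167
```

Run:
```python
from h import *
S=np.array([.6101,-.0195,0]); yaw=.0656; ex=np.array([np.cos(yaw),np.sin(yaw),0])
Qd=tool([0,0,-1],ex)
move_gripper(.050); print("gap",current_finger_gap(),current_force())
p=np.array(current_position()); servo_line([p[0],p[1],.235],Qd,rate=.12); sleep(.2)
q=S+ex*.115
servo_line([q[0],q[1],.235],Qd,rate=.2)
for n in ("side","top"):
    c=capture(n); cv2.imwrite(f"pics/{n}2.png",c["image"])
    P,_,_=pts(c); a=(P-[S[0],S[1],.17])@Ro.from_euler("z",yaw).as_matrix()
    m=(abs(a[:,0])<.02)&(abs(a[:,1])<.058)&(a[:,2]<.004); A=a[m]; print(n,len(A),np.round(np.percentile(A,[2,50,98],axis=0),4))
    r=silhouettes(n,"hatch_ridge")
    m=(a[:,0]>.05)&(a[:,0]<.1)&(abs(a[:,1])<.035)&(a[:,2]>.0155)&(a[:,2]<.03); print("ridge",m.sum(),np.round(np.median(a[m],0),4))
im=[cv2.resize(cv2.imread(f"pics/{n}2.png")[y:y+120,x:x+80],(400,600),interpolation=cv2.INTER_CUBIC) for n,x,y in (("side",335,180),("top",305,120))]
cv2.imwrite("pics/inslot.png",np.hstack(im)); print(current_clock())
```

```text
gap 0.050180404148126904 [0.59002414 0.37237515 0.31679364]
side 695 [[-0.0192 -0.0535 -0.0087]
 [ 0.0013 -0.0004 -0.0056]
 [ 0.0191  0.0563  0.0013]]
ridge 131 [ 0.0788 -0.0033  0.0215]Traceback (most recent call last):
  File "<stdin>", line 11, in <module>
    return _quantile_unchecked(
        a, q, axis, out, overwrite_input, method, keepdims, weights)
    return _ureduce(a,
                    func=_quantile_ureduce_func,
    ...<5 lines>...
                    overwrite_input=overwrite_input,
                    method=method)
    r = func(a, **kwargs)
    result = _quantile(arr,
                       quantiles=q,
    ...<2 lines>...
                       out=out,
                       weights=wgt)
    slices_having_nans = np.isnan(arr[-1, ...])
                                  ~~~^^^^^^^^^
IndexError: index -1 is out of bounds for axis 0 with size 0
```

Depth puts the panel tops 5.6 mm below the mouth, so they are home. The ridge is 79 mm behind the slot. Closing the hatch.

Run:
```python
from h import *
S=np.array([.6101,-.0195,0]); yaw=.0656; ex=np.array([np.cos(yaw),np.sin(yaw),0])
Qd=tool([0,0,-1],ex)
move_gripper(0.)
q=S+ex*.115+[0,0,.183]; print(servo_line(q,Qd,rate=.08,contact_N=8),current_position(),current_force())
at=lambda:((np.array(current_position())-S)@ex)
h=servo_line(S+ex*.09+[0,0,.183],Qd,rate=.06); print(at(),current_force())
h=servo_line(S+ex*(-.005)+[0,0,.183],Qd,rate=.08,contact_N=10); print(h,at(),current_force())
h=servo_line(S+ex*(-.035)+[0,0,.183],Qd,rate=.03,contact_N=8); print(h,at(),current_force(),current_clock())
```

```text
False [ 0.72514097 -0.01202166  0.18320758] [ 0.84831241  0.70802878 -0.53927205]
0.08966368923129368 [-0.46257645 -0.47376086 -0.39371335]
False -0.004898221688155553 [-0.02305982 -0.15136943  1.07513761]
True -0.02745591002417913 [1.62941221 1.00909685 0.86653882] 19.2583
```

Run:
```python
from h import *
S=np.array([.6101,-.0195,0]); yaw=.0656; ex=np.array([np.cos(yaw),np.sin(yaw),0])
Qd=tool([0,0,-1],ex)
# press once more firmly
h=servo_line(S+ex*(-.034)+[0,0,.183],Qd,rate=.02,contact_N=15); print(h,(np.array(current_position())-S)@ex,current_force())
servo_line(S+ex*(-.015)+[0,0,.183],Qd,rate=.06); servo_line(S+ex*(-.015)+[0,0,.26],Qd,rate=.15)
q=S+ex*.08+[0,0,.30]; servo_line(q,Qd,rate=.25)
for n in ("side","top"):
    c=capture(n); cv2.imwrite(f"pics/{n}3.png",c["image"])
    P,_,_=pts(c); a=(P-[S[0],S[1],.17])@Ro.from_euler("z",yaw).as_matrix()
    m=(a[:,0]>-.07)&(a[:,0]<.0)&(abs(a[:,1])<.035)&(a[:,2]>.0155)&(a[:,2]<.03); print("ridge",m.sum(),np.round(np.median(a[m],0),4))
im=cv2.imread("pics/side3.png"); cv2.imwrite("pics/shut.png",cv2.resize(im[160:310,290:490],(800,600),interpolation=cv2.INTER_CUBIC)); print(current_clock())
```

```text
True -0.027413071828392293 [ 1.60077474 -0.79013339  1.88404811]
ridge 143 [-0.0441 -0.0039  0.0215]
ridge 1 [-0.0029 -0.0319  0.0166]
21.2083
```

View pics/shut.png

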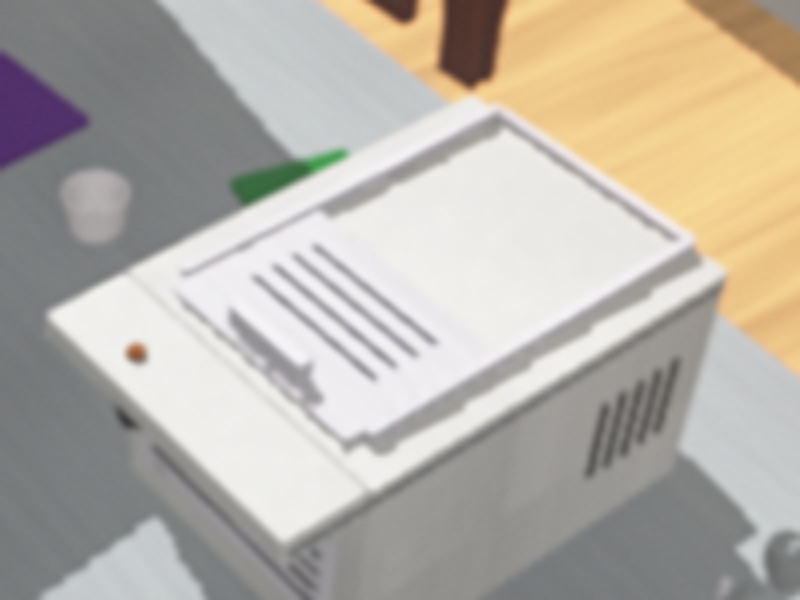

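The hatch is shut: its ridge (crop 265,345) is right behind the lip seam, and the stop was hit twice at the same spot. The black cap shows under the lip at (127,415). Next I'll choose the sideways reach for the switch by clearance and IK.

```bash
cat > sw.py <<'E'
from h import *
S=np.array([.6101,-.0195,0]); yaw=.0656; E=Ro.from_euler("z",yaw).as_matrix()
O=S+E@[.06,0,0]
def box(lo,hi,n=9):
    g=np.stack(np.meshgrid(*[np.linspace(a,b,n) for a,b in zip(lo,hi)],indexing="ij"),-1).reshape(-1,3); return g
BODY=box([-.0375,-.089,-.20],[.0375,.089,-.080]); FIN=box([-.010,-.0135,-.08],[.010,.0135,0])
def sd(p,lo,hi):
    c=(np.array(lo)+hi)/2;h=(np.array(hi)-lo)/2;q=abs(p-c)-h
    return np.linalg.norm(np.maximum(q,0),axis=1)+np.minimum(q.max(1),0)
def pose(rel,pit,roll,short,lift):
    """rel yaw in extractor frame(deg); fingertip top at cap height+lift; TCP short of cap centre"""
    a,b=np.radians([rel,pit]); z=np.array([np.cos(a)*np.cos(b),np.sin(a)*np.cos(b),np.sin(b)])
    y=np.array([-np.sin(a),np.cos(a),0]); x=np.cross(y,z)
    R=np.stack([x,y,z],1)@Ro.from_euler("z",roll,degrees=True).as_matrix()
    t=np.array([-.155,.045,0])-np.array([z[0],z[1],0])*short
    f=FIN@R.T+t; near=np.linalg.norm(f[:,:2]-[-.155,.045],axis=1)<.011
    if not near.any(): return None
    t[2]=.123+lift-f[near,2].max()
    return t,R
def clear(t,R):
    b,f=BODY@R.T+t,FIN@R.T+t
    return min(sd(p,[-.12,-.1,0],[.14,.1,.17]).min() for p in(b,f)),min(sd(p,[-.175,-.1,.15],[-.12,.1,.17]).min() for p in(b,f)),b[:,2].min()
def world(t,R): return O+E@t, Ro.from_matrix(E@R).as_quat()
if __name__=="__main__":
    out=[]
    for rel in range(-120,-84,3):
      for pit in (-18,-14,-10,-5,0):
        for roll in (0,180,90,-90):
          for sh in (-.004,.0,.004):
            r=pose(rel,pit,roll,sh,.007)
            if r is None: continue
            t,R=r; c=clear(t,R); m=min(c[:2])
            if m<.006: continue
            ok=True;J=[]
            for dz,back in((0,0),(-.025,0),(-.025,.13)):
                p,q=world(t+[0,0,dz]-R[:,2]*back*1.0,R); j=inverse_kinematics(p,q)
                if j is None: ok=False;break
                J.append(np.round(j,2))
            if ok: out.append((m,rel,pit,roll,sh,np.round(c,3),J[0],J[2]))
    out.sort(key=lambda o:-o[0])
    for o in out[:12]: print(*o)
    print(len(out))
E
python3 sw.py
```

```text
0.010157162696776753 -99 -10 90 0.004 [0.014 0.01  0.043] [ 0.53  0.99  1.53 -0.96  1.76  2.64] [ 0.66  1.06  1.29 -0.88  1.94  2.55]
0.010157162696776753 -99 -10 -90 0.004 [0.014 0.01  0.043] [ 0.53  0.99  1.53 -0.96  1.76 -0.5 ] [ 0.66  1.06  1.29 -0.88  1.94 -0.59]
0.009848252598614455 -102 -10 90 0.004 [0.011 0.01  0.043] [ 0.51  1.    1.49 -0.93  1.8   2.63] [ 0.64  1.08  1.24 -0.86  1.98  2.54]
0.009848252598614455 -102 -10 -90 0.004 [0.011 0.01  0.043] [ 0.51  1.    1.49 -0.93  1.8  -0.52] [ 0.64  1.08  1.24 -0.86  1.98 -0.6 ]
0.009695191580171408 -99 -10 90 0.0 [0.01  0.011 0.041] [ 0.52  0.99  1.54 -0.96  1.76  2.64] [ 0.66  1.06  1.3  -0.88  1.93  2.56]
0.009695191580171408 -99 -10 -90 0.0 [0.01  0.011 0.041] [ 0.52  0.99  1.54 -0.96  1.76 -0.5 ] [ 0.66  1.06  1.3  -0.88  1.93 -0.58]
0.009580513925030832 -105 -5 90 0.004 [0.01  0.015 0.035] [ 0.5   1.06  1.43 -0.94  1.89  2.63] [ 0.62  1.16  1.16 -0.89  2.07  2.53]
0.009580513925030832 -105 -5 -90 0.004 [0.01  0.015 0.035] [ 0.5   1.06  1.43 -0.94  1.89 -0.51] [ 0.62  1.16  1.16 -0.89  2.07 -0.61]
0.008909541792066131 -105 -10 90 0.004 [0.009 0.01  0.043] [ 0.49  1.01  1.45 -0.91  1.83  2.62] [ 0.62  1.09  1.19 -0.85  2.01  2.53]
0.008909541792066131 -105 -10 -90 0.004 [0.009 0.01  0.043] [ 0.49  1.01  1.45 -0.91  1.83 -0.52] [ 0.62  1.09  1.19 -0.85  2.01 -0.62]
0.008528024524673203 -105 -5 -90 0.0 [0.009 0.014 0.034] [ 0.49  1.06  1.44 -0.94  1.88 -0.5 ] [ 0.62  1.15  1.17 -0.89  2.06 -0.6 ]
0.008528024524673189 -105 -5 90 0.0 [0.009 0.014 0.034] [ 0.49  1.06  1.44 -0.94  1.88  2.64] [ 0.62  1.15  1.17 -0.89  2.06  2.54]
40
```

```bash
cat > sw2.py <<'E'
from sw import *
for rel in (-102,-105):
    t,R=pose(rel,-10,-90,.004,0.)
    W=[t+d for d in ([-.055,0,.10],[-.055,0,-.010],[0,0,-.010],[0,0,.009])]
    J=[inverse_kinematics(*world(w,R)) for w in W]
    print(rel,[None if j is None else np.round(j,2) for j in J],world(W[2],R)[0])
    if all(j is not None for j in J): break
Q=world(t,R)[1]; W=[world(w,R)[0] for w in W]
E
python3 - <<'E'
from sw2 import *
ex=E[:,0]
servo_line([.50,.22,.33],tool([0,0,-1],ex),rate=.3)
print(current_joint_pos(),current_clock())
move_ptp(W[0],Q); print(np.round(current_position(),4),W[0],current_clock())
servo_line(W[1],Q,rate=.08,contact_N=8); print(np.round(current_position(),4),W[1],current_force(),current_clock())
c=capture("side"); cv2.imwrite("pics/sw.png",cv2.resize(c["image"][160:340,220:460],(800,600),interpolation=cv2.INTER_CUBIC))
E
```

```text
-102 [array([ 0.55,  0.83,  1.62, -0.91,  1.84, -0.54]), array([ 0.55,  1.  ,  1.6 , -0.88,  1.74, -0.41]), array([ 0.51,  1.03,  1.49, -0.93,  1.78, -0.5 ]), array([ 0.51,  1.  ,  1.49, -0.93,  1.8 , -0.52])] [0.51291912 0.02307423 0.0997051 ]
[ 2.87000205e-01  1.99987449e-01  1.46903488e+00 -6.31194306e-04
  1.47237419e+00  2.21858632e-01] 22.3667
[0.4584 0.0192 0.2093] [0.45803742 0.01946882 0.2097051 ] 23.2833
[0.4582 0.0195 0.1001] [0.45803742 0.01946882 0.0997051 ] [-0.22839301  0.32073355 -0.88760201] 24.8083
```

View pics/sw.png

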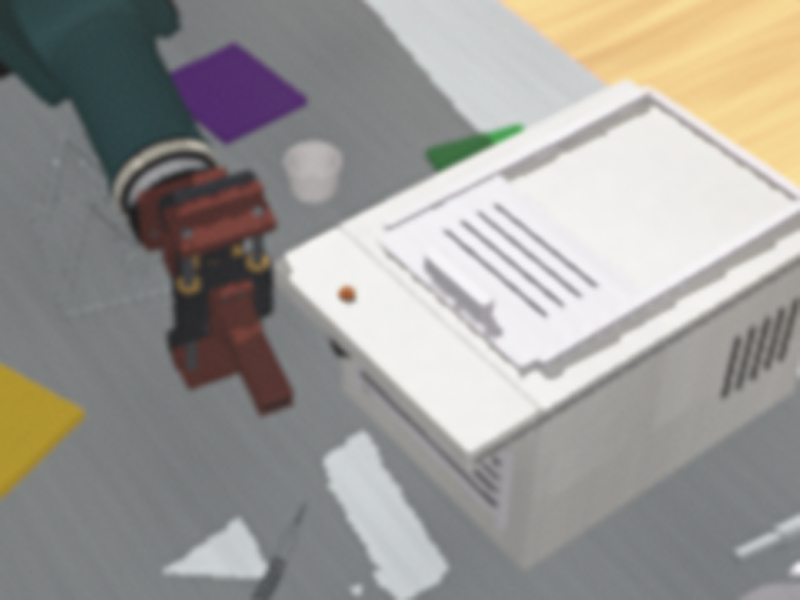

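The closed fingertip (crop 275,405) hangs in front of and below the lip, the cap shows at (338,345), and the path is free. Moving in under the cap and pushing up.

Run:
```python
from sw2 import *
print(servo_line(W[2],Q,rate=.05,contact_N=6),np.round(current_position(),4),current_force())
print(servo_line(W[2]+[0,0,.007],Q,rate=.03,contact_N=2.5),np.round(current_position(),4),current_force())
f=servo_line(W[2]+[0,0,.026],Q,rate=.015,contact_N=14); print(f,np.round(current_position(),4),current_force(),current_clock())
```

```text
-102 [array([ 0.55,  0.83,  1.62, -0.91,  1.84, -0.54]), array([ 0.55,  1.  ,  1.6 , -0.88,  1.74, -0.41]), array([ 0.51,  1.03,  1.49, -0.93,  1.78, -0.5 ]), array([ 0.51,  1.  ,  1.49, -0.93,  1.8 , -0.52])] [0.51291912 0.02307423 0.0997051 ]
False [0.5126 0.023  0.0998] [-0.81556213  0.18313186  0.53796778]
False [0.513  0.0232 0.107 ] [-0.90635508  0.17636611 -0.79027705]
True [0.5128 0.0232 0.1194] [ 0.15548482 -0.60881328 -0.97792895] 27.4417
```

Run:
```python
from sw2 import *
p=np.array(current_position())
f=servo_line(W[2]+[0,0,.028],Q,rate=.015,contact_N=25); print(f,np.round(current_position(),4),current_force())
sleep(.3); print(np.round(current_position(),4),current_force())
servo_line(W[2],Q,rate=.05); servo_line(W[1],Q,rate=.08); print(current_force())
# probe check: nothing further; look at cap from side
c=capture("side"); im=c["image"]
cap=lambda h:proj(c,[O+E@[-.155,.045,.123+h],O+E@[-.155,.056,.123+h],O+E@[-.166,.045,.123+h]])
print(cap(0),cap(.007),current_clock())
a=pickle.load(open("side1.pkl","rb"))["image"]
x,y=(int(v) for v in cap(0)[0]); k=lambda i:cv2.resize(i[y-20:y+10,x-15:x+15],(400,400),interpolation=cv2.INTER_CUBIC)
cv2.imwrite("pics/cap.png",np.hstack([k(a),k(im)]))
```

```text
-102 [array([ 0.55,  0.83,  1.62, -0.91,  1.84, -0.54]), array([ 0.55,  1.  ,  1.6 , -0.88,  1.74, -0.41]), array([ 0.51,  1.03,  1.49, -0.93,  1.78, -0.5 ]), array([ 0.51,  1.  ,  1.49, -0.93,  1.8 , -0.52])] [0.51291912 0.02307423 0.0997051 ]
True [0.5125 0.0232 0.1194] [0.60842261 0.43720756 0.18465542]
[0.5122 0.0231 0.1186] [-0.09568897  0.5139859   0.14544669]
[ 0.26638528  0.08252905 -0.20885299]
[[323.46369829 263.5437729 ]
 [320.44785506 260.6115405 ]
 [319.36751028 265.80954445]] [[323.42037209 261.31992443]
 [320.39000299 258.38743296]
 [319.30365383 263.58650012]] 29.6333
```

View pics/cap.png

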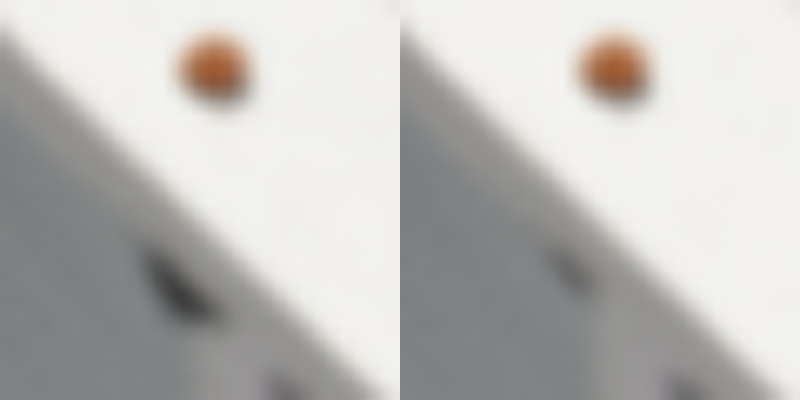

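The cap is visibly retracted (left picture at 180,285, now only a sliver at right 570,270), and both pushes ended at the same hard stop. Handing in.

```bash
python3 -c "
from bench import *
sleep(.3); print(close_job())"
```

```text
the job is handed in; nothing more can be done
None
```

I handed the job in at about 30 s on the robot clock; no verdict came back. By my checks the three panels stand home in the slot, the hatch is shut, the fan switch is pushed up to its stop, and the gripper is clear of everything.

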